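# Tap the plaster mould home under the pouring bridge

### The job

Pick the wooden tapper off its cork coaster and, touching the plaster mould with nothing but the tapper, nudge the mould along its channel in small gentle taps, with a rest between them and no more than about 2 cm a tap near the end, leaning the tapper back to reach in under the bridge, until the mould is fully home against the hidden stop block; stop there, as the stop gives way if it is shoved and must keep its setting. Then stand the tapper upright in the middle of its coaster again and let go. Leave the mug, the bowl and the jar where they are.

Things in the scene. Friction and masses are not known exactly. Their poses are not given: they have to be found in the camera images.
- station: Fixed plywood pouring station, base board 320 x 126 x 12 mm lying on the table. Origin: centre of the board's underside; x runs along the channel, away from the robot, in under the bridge; z up. The 94 mm wide channel lies between two fences (tops 28 mm above the table), open above, and at its near end x = -160 mm. From x = +20 to +160 mm the bridge covers it.
- bridge_edge (a point): Middle of the lower front edge of the bridge's roof (station x = +20 mm, 90 mm above the table); axes as the station. The bridge is plywood, closed at its sides and back; roof top 102 mm above the table; on it stands a solid metal funnel 60 mm across, its axis 75 mm behind this edge, to 152 mm above the table.
- stop_face (a point): Middle of the near face of the hidden stop block (44 mm wide, 30 mm high) inside the bridge, 27 mm above the table; axes as the station. Its place varies, 110 to 126 mm along x from the station's origin: the home mould's near face is then 10 to 26 mm inside the bridge's front edge. Held by friction: over about 18 N it slides and stays where pushed.
- mould_mid (a point): Centre (half-way up) of the loose plaster mould: a block 80 mm along the channel (its x, towards the bridge), 90 mm across, 40 mm high, dark pour hole on top, 0.2 to 0.34 kg (it slides at 1 to 5 N). It rests flat on the base board with 2 mm play at each fence. At the start it lies before the bridge, its near face 50 to 85 mm before the station's origin.
- mould_far (a point): Middle of the mould's far face (40 mm from its centre along its +x), the face that meets the stop.
- tapper_mid (a point): Centre of the loose wooden tapper, 65 mm above its foot: a stick 130 mm tall, standing upright on the coaster; the lower 50 mm is a 30 x 30 mm square foot, the upper 80 mm a 24 x 24 mm square handle. x and y are square to its sides, z points from foot to handle top. About 0.13 kg.
- tapper_foot (a point): Centre of the tapper's flat square underside.
- coaster_top (a point): Centre of the top of the fixed round cork coaster, 90 mm across, 5 mm thick, lying on the table.
- mug: Bystander: white mug, 72 mm across, 85 mm tall, with a handle at its +y side. Origin: centre of underside.
- bowl: Bystander: terracotta bowl, 110 mm across, 50 mm tall. Origin: centre of underside.
- jar: Bystander: grey jar with white cap, 64 mm across, 90 mm tall. Origin: centre of underside.

How it is judged (in metres and radians):
On the way, in this order (a step that is already met when the one before it is completed fails the run):
1. the tapper is lifted clear of the coaster (height (world z) of tapper_foot above 0.03 m), for 0.2 s.
2. between two taps the mould rests short of the stop, its far face 3 to 30 mm from it (x of mould_far in the frame of stop_face between -0.03 and -0.003 m and linear speed of mould below 0.005 m/s), for 0.1 s.
3. the mould is home: its far face within 3 mm of the stop (x of mould_far in the frame of stop_face above -0.003 m), for 0.2 s.
At the end, for the whole second after the job is handed in: The mould lies flat in the channel with its far face within 3 mm of the stop face, the stop is within 4 mm of where it was set, and the tapper stands upright (within 0.1 rad), released and at rest, its foot within 25 mm of the coaster's centre (x of mould_far in the frame of stop_face above -0.003 m and height (world z) of mould_mid below 0.037 m and distance of stop_face from where it was at the start of the episode below 0.004 m and distance between tapper_foot and coaster_top below 0.025 m and angle between tapper_mid's own z axis and vertical below 0.1 rad and height (world z) of tapper_mid above 0.06 m and linear speed of tapper below 0.02 m/s and linear speed of mould below 0.01 m/s); the robot touches nothing.
It fails at once if the stop is shoved 4 mm or more from its setting (distance of stop_face from where it was at the start of the episode above 0.004 m).
It fails at once if the mould is driven faster than 0.3 m/s (linear speed of mould above 0.3 m/s).
It fails at once if the fingers or the arm touch the mould (contact force between any of the fingers, the arm and mould above 1 N).
It fails at once if the mug, bowl or jar is moved by more than 20 mm (distance of any of mug, bowl, jar from where it was at the start of the episode above 0.02 m).
It also fails if it takes over 67 s, if anything falls off the work surface, if the arm or the gripper's body presses on something with over 40 N, if the wrist force passes 120 N, or if a joint passes its speed limit or range.

### The arm

A 6-joint arm with a two-finger parallel gripper is mounted at the origin on the work surface. World frame = base frame: x ahead of the robot, y to its left, z up, the work surface at z = 0. Lengths are in mm, angles in rad, forces in N, time in s.
With the tool pointing down it reaches from about 350 to 775 mm from the base axis. Payload 7.3 kg.
Tool frame: the origin (TCP) lies between the finger pads; the fingertips stand 25 mm ahead of it and the grasp point (between the pads) lies 6 mm ahead of it; z points along the fingers, y is the line along which they close (so a half turn about z gives the same grasp; the last joint's range is limited). The gripper opens to 92 mm and grips with 3 to 60 N. Pads are 19 mm wide; open, the fingers measure 130 mm over their backs; the gripper's body (75 mm by 190 mm) begins 47 mm behind the grasp point.
Start: joints at [1.006, 0.342, 1.524, -0, 1.275, -0.146], TCP at [213.487, 479.654, 229.141] pointing down, gripper open.
Joint ranges: [-2.53, 2.53], [-0.77, 2.02], [0.04, 2.7], [-1, 4.14], [0.28, 2.66], [-3.11, 3.11]. Speed limits (rad/s): [2.57, 2.57, 3.14, 3.14, 3.14, 3.14].

### API

Orientations are given as [roll, pitch, yaw] about the fixed x, y, z axes, in that order (R = Rz(yaw) Ry(pitch) Rx(roll)).
In Python, from plant import bot gives the robot as it stands.
- The arm moves only by the tool play_rows, never from a script. Its argument "commands" is a list of rows, each an object of numbers: "x", "y", "z": the shift along the tool's x, y, z in m; "twist": the turn about the tool's z in degrees. In form: [{"x": .., "y": .., "z": .., "twist": ..}, ...]. A call has exactly 8 rows; each row is the pose to reach, as a shift and turn from the pose commanded when the call began, along the tool's axes at that moment; what a row does not reach only later rows make up. A row lasts 1/10 s, in which the tool goes at most 50 mm and 8.59 degrees, less where a joint would pass 70% of its speed; a pose out of reach is approached as far as the arm can. A call with a gripper value outside its range is refused whole. "jaw" is the closure, from 0 (fully open) to 1 (shut), set as the call begins (left out, the last holds). The fingers move at their own pace and stop on an object; the grip force is fixed at half the most. Time passes only in rows, so rows that repeat a pose let the fingers close, or fill a call up. It gives the time, the measured TCP pose, the force, the opening and the grip force at its end, in the units of the state.
- bot.get_obs(): the state, without advancing time (a new reading comes with each control period).
- bot.capture(name): name is "scene" or "side" or "wrist"; returns a dict with "pixels" (384x512x3 uint8, red, green, blue), "fx", "fy", "cx", "cy" (pixels), "k1" (the pictures are not rectified: a ray, as slopes to the right and down, at radius r is drawn at 1 + k1 r^2 times it, then the intrinsics apply), "eye" and "rotation" of the camera in the world. Camera axes: x right, y down, z forward; pixel columns grow to the right and rows downward; lengths in mm; the calibration is good to about 2 mm. A picture is of the moment at which its call begins. There is no depth.
- bot.close_job(): hands the job in; it is judged then, once.
The state is a dict: "time": time; "joint_positions": joint angles; "dq": joint speeds; "tau": joint torques, N m; "tool_pos": TCP position; "tcp_rot": TCP orientation; "contact_force": force on the tool from outside, world axes, zero at the start; "moment": the same for the moment, N m; "grip_width": finger opening in mm; "finger_force": force on a finger pad.
Only numpy, scipy, OpenCV 4.12 (cv2) and the standard library are available. Lean on these libraries where they do the work, as an engineer would, in place of code of your own. Each camera call takes 0.05 s, during which the arm holds its last target. There are 200 camera calls.

## Working session

There is one attempt and no reset: what is moved stays moved. The work goes in short steps, Python scripts to look and compute and a tool call to move; the robot and the scene stay as the last step left them, time stands still between calls to the robot, and variables do not carry over. Pictures are saved under pics/ and viewed, at most 10 in all, crops included, and the job is handed in when it is done.

Besides the shell and the picture viewer there is one more tool, called after "Request:" as name([rows], argument=value, ...), one row to a line, values as JSON. play_rows: Moves the arm, as the interface text tells. Its arguments: {"type":"object","properties":{"commands":{"type":"array"},"jaw":{"type":"number"}},"required":["commands"]}

```bash
mkdir -p pics; ls; cat > h.py <<'E'
import numpy as np, cv2, pickle
from plant import bot
from scipy.spatial.transform import Rotation as R
def snap(n,f):
    d=bot.capture(n); cv2.imwrite(f'pics/{f}.png',np.array(d['pixels'])[:,:,::-1]); pickle.dump(d,open(f'{f}.pkl','wb')); return d
def ray(d,u,v):
    p=np.array([(u-d['cx'])/d['fx'],(v-d['cy'])/d['fy']]); q=p.copy()
    for _ in range(20): q=p/(1+d['k1']*(q@q))
    return np.array(d['eye']),np.array(d['rotation'])@np.array([q[0],q[1],1])
def onz(d,u,v,z):
    e,r=ray(d,u,v); return e+r*(z-e[2])/r[2]
def proj(d,P):
    c=np.array(d['rotation']).T@(np.array(P,float)-np.array(d['eye'])); q=c[:2]/c[2]; q=q*(1+d['k1']*(q@q))
    return np.array([q[0]*d['fx']+d['cx'],q[1]*d['fy']+d['cy']])
E
python3 - <<'E'
from h import *
for n in ['scene','side']:
    d=snap(n,n+'0'); print(n,d['eye'],d['rotation'],d['fx'],d['k1'])
a=cv2.imread('pics/scene0.png');b=cv2.imread('pics/side0.png')
print(bot.get_obs())
E
```

```text
pics
scene [1342.66308615  -87.24140714  949.97421484] [-2.41062652 -0.00284607  1.45685538] 432.15270256457126 -0.08340907763037665
side [  94.4215732  -562.09243637  892.15768359] [-2.39918894e+00 -2.02931995e-03 -7.41014526e-01] 430.92416829679564 -0.0982379401595024
{'time': 0.1, 'joint_positions': array([ 1.00599582e+00,  3.42663278e-01,  1.52489805e+00, -6.71101316e-05,
        1.27537903e+00, -1.45988082e-01]), 'dq': array([ 0.00218074, -0.00152766, -0.00126906,  0.0012216 , -0.00106752,
        0.0002813 ]), 'tau': array([ 2.51364130e-03, -4.32007742e+01, -2.44693977e+01,  7.19201728e-02,
        5.25799650e-02, -1.05009080e-04]), 'tool_pos': array([213.31049588, 479.33379521, 228.51731917]), 'tcp_rot': array([-3.14024995e+00, -1.32557212e-04,  2.72279972e+00]), 'contact_force': array([0.54916478, 0.80618653, 0.0740563 ]), 'moment': array([ 0.01668067, -0.02334676,  0.00393226]), 'finger_force': 0.0, 'grip_width': 91.6974427012512}
```

```bash
sed -i "s/np.array(d\['rotation'\])/R.from_euler('xyz',d['rotation']).as_matrix()/g" h.py; sed -n 6,20p h.py
```

```text
def ray(d,u,v):
    p=np.array([(u-d['cx'])/d['fx'],(v-d['cy'])/d['fy']]); q=p.copy()
    for _ in range(20): q=p/(1+d['k1']*(q@q))
    return np.array(d['eye']),R.from_euler('xyz',d['rotation']).as_matrix()@np.array([q[0],q[1],1])
def onz(d,u,v,z):
    e,r=ray(d,u,v); return e+r*(z-e[2])/r[2]
def proj(d,P):
    c=R.from_euler('xyz',d['rotation']).as_matrix().T@(np.array(P,float)-np.array(d['eye'])); q=c[:2]/c[2]; q=q*(1+d['k1']*(q@q))
    return np.array([q[0]*d['fx']+d['cx'],q[1]*d['fy']+d['cy']])
```

View pics/scene0.png

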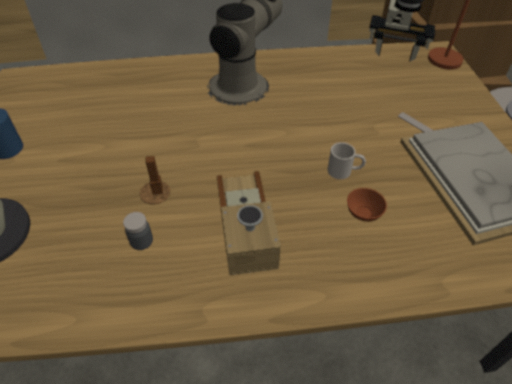

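View pics/side0.png

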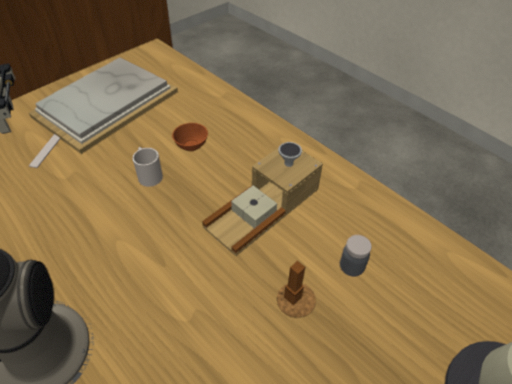

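```bash
python3 - <<'E'
import cv2
a=cv2.imread('pics/scene0.png')[145:280,130:290];cv2.imwrite('pics/c1.png',cv2.resize(a,None,fx=4.4,fy=4.4,interpolation=cv2.INTER_CUBIC))
a=cv2.imread('pics/side0.png')[140:320,195:385];cv2.imwrite('pics/c2.png',cv2.resize(a,None,fx=3.3,fy=3.3,interpolation=cv2.INTER_CUBIC))
E
```

```text
(no output)
```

View pics/c1.png

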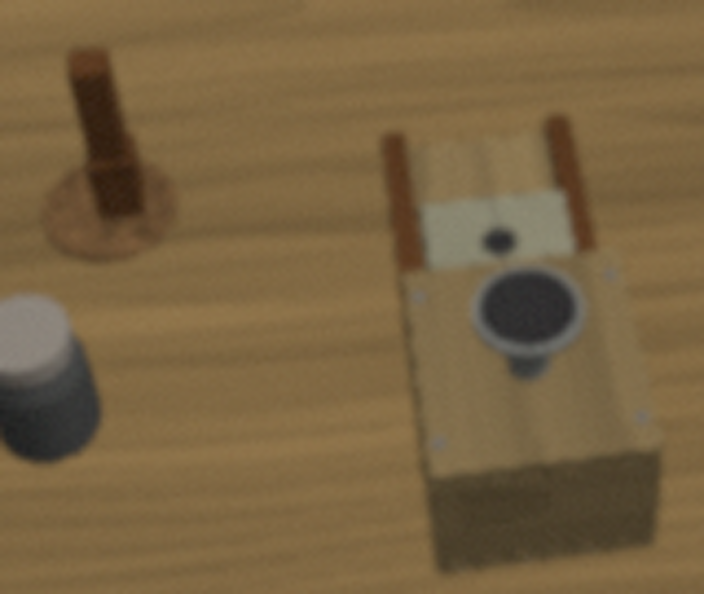

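View pics/c2.png

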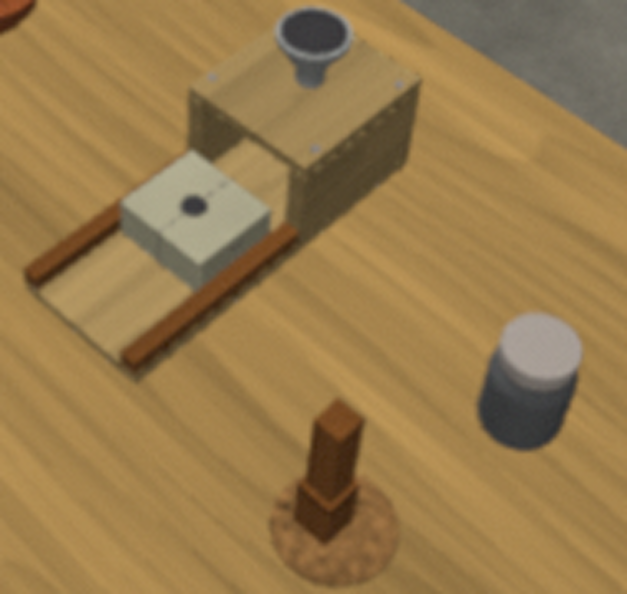

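```bash
cat > fit.py <<'E'
from h import *
from scipy.optimize import least_squares
S=pickle.load(open('scene0.pkl','rb'));D=pickle.load(open('side0.pkl','rb'))
s=lambda u,v:(S,130+u/4.4,145+v/4.4)
d=lambda u,v:(D,195+u/3.3,140+v/3.3)
def fit(pts,x0):
    def f(p):
        r=[]
        for (c,u,v),(X,Y,Z) in pts:
            a=p[2];P=[p[0]+X*np.cos(a)-Y*np.sin(a),p[1]+X*np.sin(a)+Y*np.cos(a),Z]
            r+=list(proj(c,P)-[u,v])
        return r
    q=least_squares(f,x0,loss='soft_l1');print(q.x.round(3),np.round(f(q.x),1).tolist());return q.x
g=fit([(d(191,91),(20,63,102)),(d(307,170),(20,-63,102)),(d(420,78),(160,-63,102)),(d(133,378),(-160,-63,0)),
 (s(405,275),(20,-63,102)),(s(620,250),(20,63,102)),(s(430,478),(160,-63,102)),(s(660,450),(160,63,102)),(s(440,572),(160,-63,0)),(s(652,545),(160,63,0))],[600,0,0])
for n,c in [('coaster s',onz(*s(108,208),5)),('coaster d',onz(*d(335,530),5)),('hole d',onz(*d(194,206),52)),('hole s',onz(*s(499,241),52)),('taptop s',onz(*s(90,60),135)),('taptop d',onz(*d(338,421),135))]: print(n,c.round(1))
h=fit([(d(121,207),(-40,45,52)),(d(200,258),(-40,-45,52)),(d(270,213),(40,-45,52)),(d(193,152),(40,45,52)),(d(197,285),(-40,-45,12)),(s(422,206),(-40,-45,52)),(s(565,192),(-40,45,52)),(d(194,206),(0,0,52))],[g[0]-30,g[1],g[2]])
a=g[2];v=h[:2]-g[:2];print('mould in station',v@[np.cos(a),np.sin(a)],v@[-np.sin(a),np.cos(a)])
t=onz(*d(338,421),135)
for y in (0.0,.4,-.4): fit([(d(340,401),(12,12,135)),(d(314,423),(-12,12,135)),(d(336,441),(-12,-12,135)),(d(364,420),(12,-12,135)),(d(325,541),(-15,-15,5)),(d(296,521),(-15,15,5)),(d(356,512),(15,-15,5))],[t[0],t[1],y])
for n,c,z in [('mug s',(S,341,150),85),('bowl s',(S,366,199),50),('jar s',s(22,333),90),('jar d',d(541,350),90),('bowl d',(D,190,132),50),('mug d',(D,147,156),85)]: print(n,onz(*c,z).round(0))
E
python3 fit.py
```

```text
[ 6.32446e+02 -3.18890e+01  3.40000e-02] [-1.3, -3.0, -0.9, -1.6, 0.3, -1.0, -0.0, 0.8, -1.0, -0.6, -0.5, -0.5, -0.9, -0.0, 0.6, -0.3, -1.2, 1.0, 0.5, 0.7]
coaster s [ 500.5 -283.7    5. ]
coaster d [ 493.8 -289.4    5. ]
hole d [594.9 -37.1  52. ]
hole s [596.1 -33.1  52. ]
taptop s [ 494.5 -272.8  135. ]
taptop d [ 491.3 -278.8  135. ]
[ 5.99025e+02 -3.43290e+01  8.00000e-03] [-0.6, -3.4, -0.6, 1.1, 0.7, -1.8, 0.0, -2.0, 0.1, 2.7, -0.6, -0.8, -0.6, -0.5, 0.4, -1.4]
mould in station -33.484197383993994 -1.315970433079099
[ 4.93525e+02 -2.78690e+02  4.80000e-02] [-0.5, -1.6, -0.3, -1.2, 2.0, 0.4, 1.0, -0.4, 0.2, 2.1, -0.9, -0.2, -0.6, 2.4]
[ 4.93525e+02 -2.78690e+02  4.80000e-02] [-0.5, -1.6, -0.3, -1.2, 2.0, 0.4, 1.0, -0.4, 0.2, 2.1, -0.9, -0.2, -0.6, 2.4]
[ 4.93525e+02 -2.78690e+02  4.80000e-02] [-0.5, -1.6, -0.3, -1.2, 2.0, 0.4, 1.0, -0.4, 0.2, 2.1, -0.9, -0.2, -0.6, 2.4]
mug s [468. 264.  85.]
bowl s [629. 300.  50.]
jar s [ 666. -311.   90.]
jar d [ 660. -318.   90.]
bowl d [645. 301.  50.]
mug d [473. 264.  85.]
```

Request:
play_rows([
  {"x": -0.043, "y": -0.04, "z": 0, "twist": 0},
  {"x": -0.086, "y": -0.079, "z": 0, "twist": 8},
  {"x": -0.13, "y": -0.119, "z": 0, "twist": 16},
  {"x": -0.173, "y": -0.158, "z": 0, "twist": 24},
  {"x": -0.216, "y": -0.198, "z": 0, "twist": 32},
  {"x": -0.259, "y": -0.238, "z": 0, "twist": 40},
  {"x": -0.302, "y": -0.277, "z": 0, "twist": 48},
  {"x": -0.346, "y": -0.317, "z": 0, "twist": 56},
], jaw=0)

```text
time: 0.9
tool_pos: [373.1, 110.9, 229.1]
tcp_rot: [3.141, -0.0, 1.74]
contact_force: [1.9, 0.8, -0.0]
grip_width: 91.6
finger_force: 0.0
```

```bash
cat >> h.py <<'E'
def rel(target):  # world target of TCP -> shift in tool axes (m)
    o=bot.get_obs(); M=R.from_euler('xyz',o['tcp_rot']).as_matrix()
    print('t',round(o['time'],2),'pos',o['tool_pos'].round(1),'rot',o['tcp_rot'].round(3),'j6',o['joint_positions'][5].round(2),'F',o['contact_force'].round(1),'w',round(o['grip_width'],1),'ff',round(o['finger_force'],1))
    if target is not None: print('shift',(M.T@(np.array(target)-o['tool_pos'])/1000).round(4))
E
python3 -c "
from h import *
rel([491,-279,215])"
```

```text
t 0.9 pos [373.1 110.9 229.1] rot [ 3.141 -0.     1.74 ] j6 -0.08 F [ 1.9  0.8 -0. ] w 91.6 ff 0.0
shift [-0.4042  0.0506  0.0141]
```

Request:
play_rows([
  {"x": -0.05, "y": 0.006, "z": 0.001, "twist": 7},
  {"x": -0.1, "y": 0.012, "z": 0.004, "twist": 7},
  {"x": -0.15, "y": 0.019, "z": 0.006, "twist": 7},
  {"x": -0.2, "y": 0.025, "z": 0.008, "twist": 7},
  {"x": -0.25, "y": 0.031, "z": 0.01, "twist": 7},
  {"x": -0.3, "y": 0.037, "z": 0.012, "twist": 7},
  {"x": -0.34, "y": 0.04, "z": 0.014, "twist": 7},
  {"x": -0.34, "y": 0.04, "z": 0.014, "twist": 7},
])

```text
time: 1.7
tool_pos: [471.8, -219.7, 213.9]
tcp_rot: [-3.141, 0.001, 1.619]
contact_force: [0.4, -0.4, -0.6]
grip_width: 92.1
finger_force: 0.0
```

```bash
python3 -c "
from h import *
d=snap('wrist','w1')
rel([493,-279,215]); print(d['eye'],d['rotation'],d['fx'],d['k1'])"
```

```text
t 1.75 pos [ 471.1 -217.1  214. ] rot [-3.14e+00 -1.00e-03  1.62e+00] j6 -0.63 F [-0.1  0.1  0.1] w 91.9 ff 0.0
shift [-0.0629  0.0188 -0.0011]
[ 468.25334576 -144.49811706  370.28087038] [2.85520907e+00 8.32032855e-04 4.90575673e-02] 328.2687223420742 -0.0027649057541192738
```

View pics/w1.png

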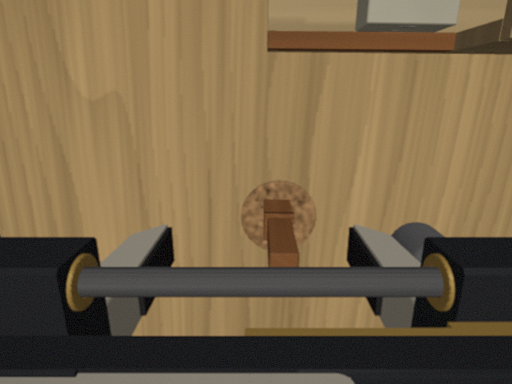

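```bash
python3 -c "
from h import *
d=pickle.load(open('w1.pkl','rb'))
for n,u,v,z in [('coaster',279,215,5),('footL',264,201,55),('footR',294,201,55),('fbotL',265,211,55),('hL',267,213,55),('hR',291,213,55),('handtop',272,249,135),('handtop',298,249,135),('fence',268,50,28),('fence',450,52,28),('cL',241,215,5),('cR',316,215,5),('ctop',279,180,5),('cbot',279,250,5)]: print(n,onz(d,u,v,z).round(1))
a=cv2.imread('pics/w1.png')[170:280,220:340];cv2.imwrite('pics/c3.png',cv2.resize(a,None,fx=5,fy=5,interpolation=cv2.INTER_CUBIC))
"
```

```text
coaster [ 497.3 -282.6    5. ]
footL [ 477.2 -249.4   55. ]
footR [ 507.5 -247.9   55. ]
fbotL [ 478.8 -260.1   55. ]
hL [ 480.9 -262.2   55. ]
hR [ 505.4 -260.9   55. ]
handtop [ 483.3 -262.3  135. ]
handtop [ 503.8 -261.3  135. ]
fence [ 473.7 -104.6   28. ]
fence [649.9 -97.7  28. ]
cL [ 452.2 -284.9    5. ]
cR [ 541.2 -280.5    5. ]
ctop [ 494.5 -239.8    5. ]
cbot [ 500.3 -328.4    5. ]
```

View pics/c3.png

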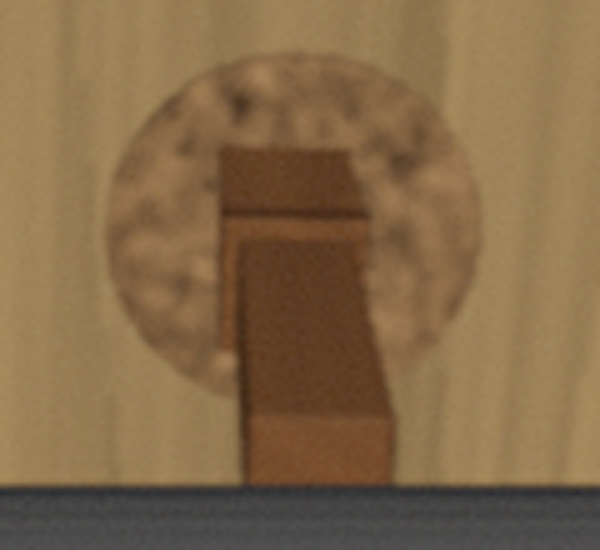

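```bash
python3 -c "
from h import *
d=pickle.load(open('w1.pkl','rb'))
for n,u,v,z in [('fb',220,148,5),('fb',350,148,5),('ft',221,213,55),('ft',370,213,55),('h',238,240,55),('h',361,240,55),('hT',246,415,135),('hT',393,415,135),('cL',106,225,5),('cR',481,225,5),('ctop',300,52,5),]: print(n,onz(d,220+u/5,170+v/5,z).round(1))
rel([493,-279,215])
"
```

```text
fb [ 478.5 -264.3    5. ]
fb [ 508.9 -262.8    5. ]
ft [ 478.  -261.9   55. ]
ft [ 508.5 -260.4   55. ]
h [ 481.8 -267.6   55. ]
h [ 507.1 -266.3   55. ]
hT [ 481.3 -265.9  135. ]
hT [ 504.6 -264.8  135. ]
cL [ 452.5 -284.8    5. ]
cR [ 541.4 -280.5    5. ]
ctop [ 495.7 -240.2    5. ]
t 1.75 pos [ 471.1 -217.1  214. ] rot [-3.14e+00 -1.00e-03  1.62e+00] j6 -0.63 F [-0.1  0.1  0.1] w 91.9 ff 0.0
shift [-0.0629  0.0188 -0.0011]
```

Request:
play_rows([
  {"x": -0.03, "y": 0.01, "z": 0, "twist": 0},
  {"x": -0.062, "y": 0.02, "z": 0, "twist": 0},
  {"x": -0.062, "y": 0.02, "z": 0.01, "twist": 0},
  {"x": -0.062, "y": 0.02, "z": 0.04, "twist": 0},
  {"x": -0.062, "y": 0.02, "z": 0.075, "twist": 0},
  {"x": -0.062, "y": 0.02, "z": 0.1, "twist": 0},
  {"x": -0.062, "y": 0.02, "z": 0.113, "twist": 0},
  {"x": -0.062, "y": 0.02, "z": 0.113, "twist": 0},
])

```text
time: 2.55
tool_pos: [493.6, -274.0, 100.5]
tcp_rot: [-3.139, -0.003, 1.624]
contact_force: [0.7, 0.4, 0.2]
grip_width: 91.5
finger_force: 0.0
```

```bash
python3 -c "
from h import *
rel([493.7,-278,101])"
```

```text
t 2.55 pos [ 493.6 -274.   100.5] rot [-3.139e+00 -3.000e-03  1.624e+00] j6 -0.7 F [0.7 0.4 0.2] w 91.5 ff 0.0
shift [-0.004  -0.0002 -0.0005]
```

Request:
play_rows([
  {"x": -0.004, "y": 0, "z": 0, "twist": 0},
  {"x": -0.004, "y": 0, "z": 0, "twist": 0},
  {"x": -0.004, "y": 0, "z": 0, "twist": 0},
  {"x": -0.004, "y": 0, "z": 0, "twist": 0},
  {"x": -0.004, "y": 0, "z": 0, "twist": 0},
  {"x": -0.004, "y": 0, "z": 0, "twist": 0},
  {"x": -0.004, "y": 0, "z": 0, "twist": 0},
  {"x": -0.004, "y": 0, "z": 0, "twist": 0},
], jaw=1)

```text
time: 3.35
tool_pos: [494.8, -279.9, 102.1]
tcp_rot: [3.142, -0.0, 1.623]
contact_force: [0.1, 0.6, -0.5]
grip_width: 32.3
finger_force: 0.0
```

Request:
play_rows([
  {"x": 0, "y": 0, "z": 0, "twist": 0},
  {"x": 0, "y": 0, "z": 0, "twist": 0},
  {"x": 0, "y": 0, "z": 0, "twist": 0},
  {"x": 0, "y": 0, "z": 0, "twist": 0},
  {"x": 0, "y": 0, "z": -0.01, "twist": 0},
  {"x": 0, "y": 0, "z": -0.03, "twist": 0},
  {"x": 0, "y": 0, "z": -0.05, "twist": 0},
  {"x": 0, "y": 0, "z": -0.05, "twist": 0},
])

```text
time: 4.15
tool_pos: [496.3, -281.0, 155.3]
tcp_rot: [3.137, 0.004, 1.623]
contact_force: [0.7, 0.1, -1.6]
grip_width: 24.1
finger_force: 29.9
```

```bash
python3 -c "
from h import *
rel([560,-135,151])"
```

```text
t 4.15 pos [ 496.3 -281.   155.3] rot [3.137 0.004 1.623] j6 -0.7 F [ 0.7  0.1 -1.6] w 24.1 ff 29.9
shift [0.1424 0.0713 0.0041]
```

Request:
play_rows([
  {"x": 0.035, "y": 0.018, "z": 0, "twist": 0},
  {"x": 0.075, "y": 0.037, "z": 0, "twist": 1},
  {"x": 0.115, "y": 0.057, "z": 0.01, "twist": 1},
  {"x": 0.142, "y": 0.071, "z": 0.03, "twist": 1},
  {"x": 0.145, "y": 0.071, "z": 0.047, "twist": 1},
  {"x": 0.145, "y": 0.071, "z": 0.047, "twist": 1},
  {"x": 0.145, "y": 0.071, "z": 0.047, "twist": 1},
  {"x": 0.145, "y": 0.071, "z": 0.047, "twist": 1},
])

```text
time: 4.95
tool_pos: [558.4, -132.4, 105.9]
tcp_rot: [3.14, 0.001, 1.605]
contact_force: [0.1, -0.6, -1.1]
grip_width: 23.8
finger_force: 29.9
```

```bash
python3 -c "
from h import *
rel([560,-88,106])"
```

```text
t 4.95 pos [ 558.4 -132.4  105.9] rot [3.140e+00 1.000e-03 1.605e+00] j6 -0.4 F [ 0.1 -0.6 -1.1] w 23.8 ff 29.9
shift [ 0.0443  0.0031 -0.0001]
```

Push sideways into the fence, first partially to read the force.

Request:
play_rows([
  {"x": 0.008, "y": 0, "z": 0, "twist": 0},
  {"x": 0.014, "y": 0, "z": 0, "twist": 0},
  {"x": 0.018, "y": 0, "z": 0, "twist": 0},
  {"x": 0.021, "y": 0, "z": 0, "twist": 0},
  {"x": 0.024, "y": 0, "z": 0, "twist": 0},
  {"x": 0.027, "y": 0, "z": 0, "twist": 0},
  {"x": 0.029, "y": 0, "z": 0, "twist": 0},
  {"x": 0.031, "y": 0, "z": 0, "twist": 0},
])

```text
time: 5.75
tool_pos: [557.6, -101.5, 106.2]
tcp_rot: [3.14, 0.003, 1.606]
contact_force: [-1.4, -4.7, 3.1]
grip_width: 23.9
finger_force: 30.0
```

Request:
play_rows([
  {"x": 0.003, "y": 0, "z": 0, "twist": 0},
  {"x": 0.006, "y": 0, "z": 0, "twist": 0},
  {"x": 0.009, "y": 0, "z": 0, "twist": 0},
  {"x": 0.012, "y": 0, "z": 0, "twist": 0},
  {"x": 0.014, "y": 0, "z": 0, "twist": 0},
  {"x": 0.016, "y": 0, "z": 0, "twist": 0},
  {"x": 0.017, "y": 0, "z": 0, "twist": 0},
  {"x": 0.017, "y": 0, "z": 0, "twist": 0},
])

```text
time: 6.55
tool_pos: [556.8, -84.1, 105.4]
tcp_rot: [3.14, 0.002, 1.606]
contact_force: [0.7, -4.3, -1.6]
grip_width: 23.7
finger_force: 30.0
```

```bash
python3 -c "
from h import *
d=snap('side','side1');s=snap('scene','scene1');rel(None)
a=cv2.imread('pics/side1.png')[150:300,195:335];b=cv2.imread('pics/scene1.png')[130:280,170:310]
cv2.imwrite('pics/c4.png',cv2.resize(np.hstack([a,b]),None,fx=2.85,fy=2.85,interpolation=cv2.INTER_CUBIC))"
```

```text
t 6.65 pos [556.8 -84.1 105.3] rot [3.140e+00 2.000e-03 1.606e+00] j6 -0.32 F [ 0.1 -4.3 -2.1] w 23.9 ff 30.0
```

View pics/c4.png

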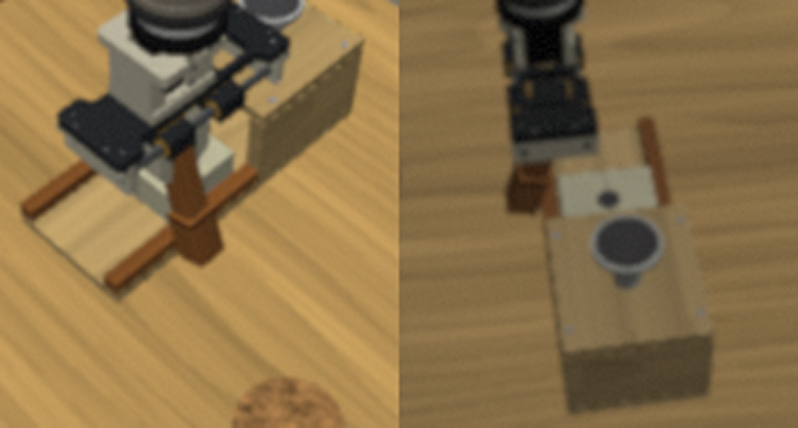

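Request:
play_rows([
  {"x": -0.02, "y": 0, "z": -0.02, "twist": 0},
  {"x": -0.02, "y": -0.01, "z": -0.06, "twist": -8},
  {"x": -0.01, "y": -0.02, "z": -0.09, "twist": -16},
  {"x": 0.01, "y": -0.03, "z": -0.09, "twist": -24},
  {"x": 0.02, "y": -0.04, "z": -0.09, "twist": -32},
  {"x": 0.03, "y": -0.05, "z": -0.09, "twist": -40},
  {"x": 0.04, "y": -0.06, "z": -0.09, "twist": -48},
  {"x": 0.046, "y": -0.065, "z": -0.09, "twist": -56},
])

```text
time: 7.45
tool_pos: [488.7, -38.2, 195.2]
tcp_rot: [3.141, -0.002, 2.589]
contact_force: [0.4, -0.1, -1.0]
grip_width: 23.9
finger_force: 30.0
```

Request:
play_rows([
  {"x": 0, "y": 0, "z": 0, "twist": -8},
  {"x": 0, "y": 0, "z": 0, "twist": -16},
  {"x": 0, "y": 0, "z": 0, "twist": -24},
  {"x": 0, "y": 0, "z": 0, "twist": -32},
  {"x": 0, "y": 0, "z": 0, "twist": -34},
  {"x": 0, "y": 0, "z": 0, "twist": -34},
  {"x": 0, "y": 0, "z": 0, "twist": -34},
  {"x": 0, "y": 0, "z": 0, "twist": -34},
])

```text
time: 8.25
tool_pos: [489.8, -39.5, 195.1]
tcp_rot: [3.141, -0.0, -3.107]
contact_force: [-0.7, -0.1, -2.0]
grip_width: 24.0
finger_force: 30.0
```

```bash
python3 -c "
from h import *
d=snap('wrist','w2');snap('side','side2');rel([490,-40,111])
a=cv2.imread('pics/w2.png');b=cv2.imread('pics/side2.png')[130:274,180:310]
cv2.imwrite('pics/c5.png',a)"
```

```text
t 8.35 pos [489.8 -39.6 195.1] rot [ 3.141 -0.    -3.107] j6 -1.84 F [ 0.2 -0.7 -0.6] w 23.9 ff 30.0
shift [-0.0002 -0.0004  0.0841]
```

View pics/c5.png

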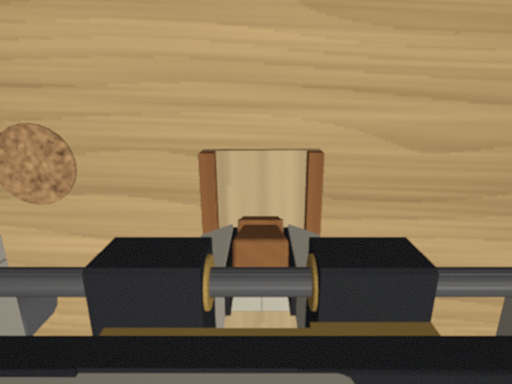

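```bash
python3 -c "
from h import *
d=pickle.load(open('w2.pkl','rb'));print(d['eye'],d['rotation'])
for P in [(526,-40,107),(454,-40,107),(490,-40,99),(490,-40,189),(474,-40,225),(506,-40,225)]: print(P,proj(d,P).round(0))
L=np.array([onz(d,216,150,12),onz(d,307,150,12),onz(d,200,152,28),onz(d,322,151,28),onz(d,201,234,28),onz(d,322,234,28)]).round(1);print(L)
e=pickle.load(open('side2.pkl','rb'));P=[(526,-40,107),(454,-40,107)];print([proj(e,p).round(0) for p in P])
b=cv2.imread('pics/side2.png')[110:270,150:330];cv2.imwrite('pics/c6.png',cv2.resize(b,None,fx=3.5,fy=3.5,interpolation=cv2.INTER_CUBIC))
"
```

```text
[413.71274965 -43.10928377 351.56931348] [ 2.85631356e+00 -5.30655485e-04  1.60616959e+00]
(526, -40, 107) [259. 237.]
(454, -40, 107) [262. 149.]
(490, -40, 99) [260. 192.]
(490, -40, 189) [261. 240.]
(474, -40, 225) [262. 242.]
(506, -40, 225) [260. 307.]
[[ 472.2  -86.7   12. ]
 [ 468.9    8.    12. ]
 [ 472.  -100.6   28. ]
 [ 466.8   20.5   28. ]
 [ 560.6 -100.9   28. ]
 [ 556.1   28.5   28. ]]
[array([234., 203.]), array([211., 219.])]
```

View pics/c6.png

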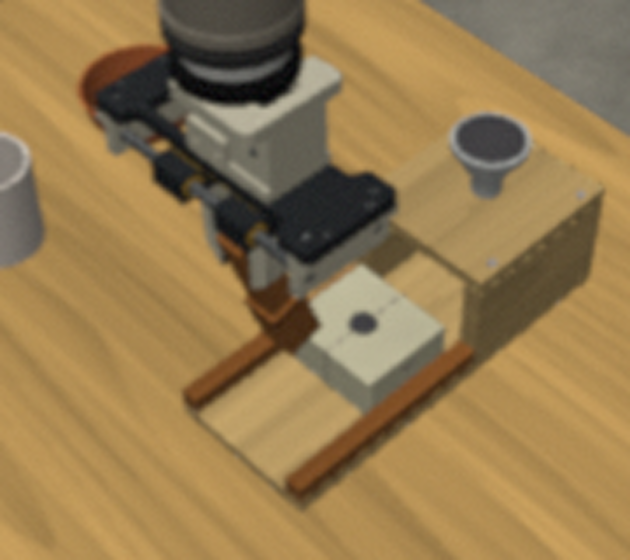

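Request:
play_rows([
  {"x": 0, "y": 0, "z": 0.03, "twist": 0},
  {"x": 0, "y": 0, "z": 0.06, "twist": 0},
  {"x": 0, "y": 0, "z": 0.08, "twist": 0},
  {"x": 0, "y": 0, "z": 0.084, "twist": 0},
  {"x": -0.004, "y": 0, "z": 0.084, "twist": 0},
  {"x": -0.009, "y": 0, "z": 0.084, "twist": 0},
  {"x": -0.013, "y": 0, "z": 0.084, "twist": 0},
  {"x": -0.016, "y": 0, "z": 0.084, "twist": 0},
])

```text
time: 9.15
tool_pos: [507.0, -39.3, 112.0]
tcp_rot: [-3.141, 0.002, -3.107]
contact_force: [-1.4, 0.2, -1.8]
grip_width: 23.8
finger_force: 30.0
```

Request:
play_rows([
  {"x": -0.003, "y": 0, "z": 0, "twist": 0},
  {"x": -0.006, "y": 0, "z": 0, "twist": 0},
  {"x": -0.009, "y": 0, "z": 0, "twist": 0},
  {"x": -0.012, "y": 0, "z": 0, "twist": 0},
  {"x": -0.015, "y": 0, "z": 0, "twist": 0},
  {"x": -0.018, "y": 0, "z": 0, "twist": 0},
  {"x": -0.021, "y": 0, "z": 0, "twist": 0},
  {"x": -0.024, "y": 0, "z": 0, "twist": 0},
])

```text
time: 9.95
tool_pos: [530.1, -38.3, 111.1]
tcp_rot: [3.141, 0.0, -3.107]
contact_force: [-2.9, -0.4, -0.6]
grip_width: 23.7
finger_force: 30.0
```

```bash
cat >> h.py <<'E'
def mould(f):
    # hole = dark blob inside the pale mould in the side view; report its place on z=52
    d=snap('side',f); im=d['pixels'].astype(int)
    pale=((im.min(2)>120)&(im.max(2)-im.min(2)<45)).astype(np.uint8)
    best=None
    roi=np.zeros_like(pale); roi[170:250,215:320]=1
    n,l,st,c=cv2.connectedComponentsWithStats(((im.max(2)<75).astype(np.uint8))*roi)
    for i in range(1,n): 
        if 6<st[i,4]<120: print('dark',st[i].tolist(),c[i].round(1),onz(d,*c[i],52).round(1))
E
python3 -c "
from h import *
rel(None);mould('m1')
d=pickle.load(open('side0.pkl','rb'));im=d['pixels'];print(im[202,254],im[200,246],im[205,262])"
```

```text
t 9.95 pos [530.1 -38.3 111.1] rot [ 3.141  0.    -3.107] j6 -1.82 F [-2.9 -0.4 -0.6] w 23.7 ff 30.0
dark [238, 211, 14, 11, 70] [245.7 216.1] [549.1 -56.5  52. ]
dark [215, 212, 10, 8, 10] [219.5 215.6] [501.6 -11.2  52. ]
[60 60 61] [174 170 141] [171 166 140]
```

```bash
cat >> h.py <<'E'
def strip(f,z=52,ys=(-41,-20),cam='side',new=True):
    d=snap(cam,f) if new else pickle.load(open(f+'.pkl','rb')); im=d['pixels'].astype(int)
    O=np.array([630.5,-33.5]);a=.038
    out=[]
    for X in np.arange(-110,70,1.):
        c=[]
        for Y in np.linspace(*ys,8):
            P=[O[0]+X*np.cos(a)-Y*np.sin(a),O[1]+X*np.sin(a)+Y*np.cos(a),z]
            u,v=proj(d,P); c.append(cv2.getRectSubPix(d['pixels'],(1,1),(float(u),float(v)))[0,0])
        m=np.median(c,0); out.append((X,int(m.max()),int(m.max())-int(m.min())))
    print(' '.join(f'{int(x)}:{a}/{b}' for x,a,b in out[::3]))
E
python3 -c "
from h import *
strip('side0',new=False);strip('m1',new=False)"
```

```text
-110:168/78 -107:169/79 -104:169/78 -101:168/78 -98:162/73 -95:142/55 -92:117/30 -89:107/20 -86:107/20 -83:107/20 -80:107/19 -77:115/22 -74:144/27 -71:168/31 -68:174/33 -65:174/33 -62:173/32 -59:173/33 -56:173/33 -53:173/33 -50:172/32 -47:172/32 -44:171/31 -41:172/32 -38:172/33 -35:171/32 -32:171/32 -29:170/32 -26:170/31 -23:169/31 -20:168/30 -17:168/31 -14:169/31 -11:169/31 -8:169/31 -5:169/31 -2:171/32 1:170/33 4:166/43 7:161/60 10:162/72 13:165/77 16:165/75 19:164/76 22:163/75 25:164/76 28:162/75 31:161/75 34:158/72 37:150/70 40:132/61 43:116/53 46:108/49 49:107/48 52:105/49 55:119/56 58:143/66 61:153/71 64:154/72 67:156/72
-110:183/84 -107:183/84 -104:180/83 -101:151/72 -98:102/57 -95:78/50 -92:76/49 -89:79/51 -86:80/51 -83:83/51 -80:86/52 -77:90/54 -74:89/50 -71:87/40 -68:96/28 -65:113/23 -62:117/21 -59:117/21 -56:121/22 -53:149/28 -50:179/33 -47:190/36 -44:190/35 -41:189/36 -38:188/34 -35:188/35 -32:188/35 -29:188/35 -26:188/36 -23:188/35 -20:188/35 -17:187/35 -14:186/34 -11:185/34 -8:185/34 -5:185/34 -2:184/34 1:184/34 4:184/34 7:183/33 10:184/35 13:184/34 16:185/34 19:186/35 22:186/35 25:184/42 28:180/62 31:176/77 34:173/80 37:164/75 40:146/67 43:126/57 46:119/54 49:117/53 52:114/52 55:130/60 58:156/72 61:167/77 64:168/77 67:170/78
```

Request:
play_rows([
  {"x": -0.004, "y": 0, "z": 0, "twist": 0},
  {"x": -0.008, "y": 0, "z": 0, "twist": 0},
  {"x": -0.012, "y": 0, "z": 0, "twist": 0},
  {"x": -0.016, "y": 0, "z": 0, "twist": 0},
  {"x": -0.02, "y": 0, "z": 0, "twist": 0},
  {"x": -0.02, "y": 0, "z": 0, "twist": 0},
  {"x": -0.016, "y": 0, "z": 0, "twist": 0},
  {"x": -0.016, "y": 0, "z": 0, "twist": 0},
])

```text
time: 10.8
tool_pos: [545.5, -37.7, 111.2]
tcp_rot: [3.142, 0.0, -3.107]
contact_force: [-0.1, -0.5, -2.1]
grip_width: 24.0
finger_force: 30.0
```

Request:
play_rows([
  {"x": -0.004, "y": 0, "z": 0, "twist": 0},
  {"x": -0.008, "y": 0, "z": 0, "twist": 0},
  {"x": -0.012, "y": 0, "z": 0, "twist": 0},
  {"x": -0.016, "y": 0, "z": 0, "twist": 0},
  {"x": -0.02, "y": 0, "z": 0, "twist": 0},
  {"x": -0.024, "y": 0, "z": 0, "twist": 0},
  {"x": -0.02, "y": 0, "z": 0, "twist": 0},
  {"x": -0.02, "y": 0, "z": 0, "twist": 0},
])

```text
time: 11.6
tool_pos: [565.9, -37.0, 111.0]
tcp_rot: [3.142, 0.001, -3.107]
contact_force: [0.7, 0.4, -1.6]
grip_width: 24.0
finger_force: 30.0
```

Request:
play_rows([
  {"x": -0.004, "y": 0, "z": 0, "twist": 0},
  {"x": -0.008, "y": 0, "z": 0, "twist": 0},
  {"x": -0.012, "y": 0, "z": 0, "twist": 0},
  {"x": -0.016, "y": 0, "z": 0, "twist": 0},
  {"x": -0.02, "y": 0, "z": 0, "twist": 0},
  {"x": -0.02, "y": 0, "z": 0, "twist": 0},
  {"x": -0.015, "y": 0, "z": 0, "twist": 0},
  {"x": -0.015, "y": 0, "z": 0, "twist": 0},
])

```text
time: 12.4
tool_pos: [580.4, -36.5, 111.1]
tcp_rot: [3.141, 0.0, -3.107]
contact_force: [-0.6, -0.1, -1.7]
grip_width: 23.9
finger_force: 30.0
```

```bash
python3 -c "
from h import *
rel(None);strip('m2');strip('m2',z=16,new=False)"
```

```text
t 12.4 pos [580.4 -36.5 111.1] rot [ 3.141  0.    -3.107] j6 -1.8 F [-0.6 -0.1 -1.7] w 23.9 ff 30.0
-110:181/83 -107:181/83 -104:181/84 -101:180/82 -98:182/83 -95:181/83 -92:180/83 -89:180/82 -86:181/82 -83:180/82 -80:180/82 -77:180/82 -74:179/81 -71:180/84 -68:179/82 -65:180/82 -62:179/83 -59:179/82 -56:175/80 -53:151/72 -50:107/57 -47:77/50 -44:74/49 -41:78/50 -38:82/53 -35:84/52 -32:85/51 -29:90/54 -26:95/56 -23:101/56 -20:104/45 -17:109/31 -14:114/22 -11:115/21 -8:116/21 -5:116/21 -2:117/22 1:123/23 4:149/27 7:176/33 10:187/35 13:187/34 16:186/34 19:186/35 22:186/35 25:186/35 28:185/36 31:183/35 34:180/33 37:172/35 40:151/36 43:128/40 46:117/47 49:115/49 52:114/51 55:129/58 58:152/69 61:162/74 64:163/74 67:163/73
-110:184/85 -107:183/84 -104:183/84 -101:184/84 -98:183/83 -95:184/84 -92:184/84 -89:184/84 -86:183/84 -83:183/84 -80:182/84 -77:183/84 -74:183/84 -71:183/84 -68:183/85 -65:183/84 -62:183/83 -59:183/83 -56:183/83 -53:182/82 -50:183/84 -47:182/83 -44:183/84 -41:184/85 -38:183/84 -35:183/84 -32:183/84 -29:184/85 -26:183/84 -23:183/84 -20:182/83 -17:183/84 -14:183/84 -11:183/83 -8:183/84 -5:183/84 -2:181/83 1:170/73 4:146/48 7:125/28 10:117/23 13:117/22 16:117/22 19:117/21 22:116/24 25:113/27 28:107/25 31:104/21 34:102/20 37:102/24 40:104/31 43:103/37 46:103/43 49:104/46 52:105/48 55:102/47 58:99/46 61:94/43 64:90/41 67:89/40
```

Request:
play_rows([
  {"x": -0.005, "y": 0, "z": 0, "twist": 0},
  {"x": -0.008, "y": 0, "z": 0, "twist": 0},
  {"x": -0.011, "y": 0, "z": 0, "twist": 0},
  {"x": -0.015, "y": 0, "z": 0, "twist": 0},
  {"x": -0.015, "y": 0, "z": 0, "twist": 0},
  {"x": -0.011, "y": 0, "z": 0, "twist": 0},
  {"x": -0.011, "y": 0, "z": 0, "twist": 0},
  {"x": -0.011, "y": 0, "z": 0, "twist": 0},
])

```text
time: 13.25
tool_pos: [591.9, -36.2, 111.2]
tcp_rot: [3.142, 0.001, -3.107]
contact_force: [0.7, 0.4, -0.6]
grip_width: 23.8
finger_force: 30.0
```

Request:
play_rows([
  {"x": -0.004, "y": 0, "z": 0, "twist": 0},
  {"x": -0.007, "y": 0, "z": 0, "twist": 0},
  {"x": -0.01, "y": 0, "z": 0, "twist": 0},
  {"x": -0.012, "y": 0, "z": 0, "twist": 0},
  {"x": -0.012, "y": 0, "z": 0, "twist": 0},
  {"x": -0.008, "y": 0, "z": 0, "twist": 0},
  {"x": -0.008, "y": 0, "z": 0, "twist": 0},
  {"x": -0.008, "y": 0, "z": 0, "twist": 0},
])

```text
time: 14.05
tool_pos: [600.0, -35.9, 111.3]
tcp_rot: [-3.142, 0.001, -3.107]
contact_force: [0.4, 0.6, -1.6]
grip_width: 23.9
finger_force: 30.0
```

```bash
python3 - <<'E'
s=open('h.py').read()
s=s.replace("    print(' '.join(f'{int(x)}:{a}/{b}' for x,a,b in out[::3]))","    print([(x,b) for x,a,b in out if b0-12<x<b0+14])").replace("new=True):\n    d=snap(cam","new=True,b0=20):\n    d=snap(cam")
open('h.py','w').write(s)
E
python3 -c "
from h import *
rel(None);strip('m3',z=16)"
```

```text
t 14.05 pos [600.  -35.9 111.3] rot [-3.142e+00  1.000e-03 -3.107e+00] j6 -1.79 F [ 0.4  0.6 -1.6] w 23.9 ff 30.0
[(np.float64(9.0), 84), (np.float64(10.0), 83), (np.float64(11.0), 83), (np.float64(12.0), 83), (np.float64(13.0), 84), (np.float64(14.0), 83), (np.float64(15.0), 83), (np.float64(16.0), 81), (np.float64(17.0), 79), (np.float64(18.0), 74), (np.float64(19.0), 68), (np.float64(20.0), 61), (np.float64(21.0), 52), (np.float64(22.0), 44), (np.float64(23.0), 36), (np.float64(24.0), 30), (np.float64(25.0), 26), (np.float64(26.0), 23), (np.float64(27.0), 22), (np.float64(28.0), 21), (np.float64(29.0), 21), (np.float64(30.0), 22), (np.float64(31.0), 21), (np.float64(32.0), 22), (np.float64(33.0), 22)]
```

Request:
play_rows([
  {"x": -0.004, "y": 0, "z": 0, "twist": 0},
  {"x": -0.006, "y": 0, "z": 0, "twist": 0},
  {"x": -0.008, "y": 0, "z": 0, "twist": 0},
  {"x": -0.01, "y": 0, "z": 0, "twist": 0},
  {"x": -0.01, "y": 0, "z": 0, "twist": 0},
  {"x": -0.007, "y": 0, "z": 0, "twist": 0},
  {"x": -0.007, "y": 0, "z": 0, "twist": 0},
  {"x": -0.007, "y": 0, "z": 0, "twist": 0},
])

```text
time: 14.9
tool_pos: [607.0, -35.7, 111.2]
tcp_rot: [3.142, 0.001, -3.107]
contact_force: [-0.2, -1.3, -1.0]
grip_width: 24.0
finger_force: 30.0
```

Request:
play_rows([
  {"x": -0.002, "y": 0, "z": 0, "twist": 0},
  {"x": -0.003, "y": 0, "z": 0, "twist": 0},
  {"x": -0.004, "y": 0, "z": 0, "twist": 0},
  {"x": -0.0045, "y": 0, "z": 0, "twist": 0},
  {"x": -0.005, "y": 0, "z": 0, "twist": 0},
  {"x": -0.0055, "y": 0, "z": 0, "twist": 0},
  {"x": -0.006, "y": 0, "z": 0, "twist": 0},
  {"x": -0.006, "y": 0, "z": 0, "twist": 0},
])

```text
time: 15.7
tool_pos: [612.9, -35.4, 111.0]
tcp_rot: [3.141, 0.0, -3.107]
contact_force: [-1.3, 0.3, -0.8]
grip_width: 23.8
finger_force: 30.0
```

```bash
sed -i 's/print(\[(x,b) for/print([(int(x),b) for/' h.py; python3 -c "
from h import *
rel(None);strip('m4',z=16,b0=28)"
```

```text
t 15.7 pos [612.9 -35.4 111. ] rot [ 3.141  0.    -3.107] j6 -1.79 F [-1.3  0.3 -0.8] w 23.8 ff 30.0
[(17, 83), (18, 83), (19, 84), (20, 84), (21, 84), (22, 83), (23, 83), (24, 83), (25, 80), (26, 77), (27, 71), (28, 64), (29, 55), (30, 48), (31, 39), (32, 32), (33, 28), (34, 23), (35, 23), (36, 23), (37, 24), (38, 26), (39, 28), (40, 30), (41, 32)]
```

Request:
play_rows([
  {"x": 0.001, "y": 0, "z": 0, "twist": 0},
  {"x": 0, "y": 0, "z": 0, "twist": 0},
  {"x": -0.001, "y": 0, "z": 0, "twist": 0},
  {"x": -0.002, "y": 0, "z": 0, "twist": 0},
  {"x": -0.003, "y": 0, "z": 0, "twist": 0},
  {"x": -0.004, "y": 0, "z": 0, "twist": 0},
  {"x": -0.004, "y": 0, "z": 0, "twist": 0},
  {"x": -0.004, "y": 0, "z": 0, "twist": 0},
])

```text
time: 16.55
tool_pos: [617.0, -35.3, 111.1]
tcp_rot: [3.142, 0.0, -3.107]
contact_force: [-2.1, 0.1, -0.4]
grip_width: 24.3
finger_force: 30.0
```

Request:
play_rows([
  {"x": 0.001, "y": 0, "z": 0, "twist": 0},
  {"x": 0, "y": 0, "z": 0, "twist": 0},
  {"x": -0.001, "y": 0, "z": 0, "twist": 0},
  {"x": -0.002, "y": 0, "z": 0, "twist": 0},
  {"x": -0.003, "y": 0, "z": 0, "twist": 0},
  {"x": -0.003, "y": 0, "z": 0, "twist": 0},
  {"x": -0.003, "y": 0, "z": 0, "twist": 0},
  {"x": -0.003, "y": 0, "z": 0, "twist": 0},
])

```text
time: 17.35
tool_pos: [619.9, -35.2, 111.1]
tcp_rot: [3.141, 0.0, -3.107]
contact_force: [-1.7, -0.2, -1.0]
grip_width: 23.8
finger_force: 30.0
```

```bash
python3 -c "
from h import *
rel(None);strip('m5',z=16,b0=36)"
```

```text
t 17.35 pos [619.9 -35.2 111.1] rot [ 3.141  0.    -3.107] j6 -1.79 F [-1.7 -0.2 -1. ] w 23.8 ff 30.0
[(25, 83), (26, 83), (27, 83), (28, 83), (29, 83), (30, 81), (31, 81), (32, 80), (33, 76), (34, 72), (35, 64), (36, 57), (37, 49), (38, 41), (39, 37), (40, 35), (41, 34), (42, 35), (43, 36), (44, 38), (45, 40), (46, 41), (47, 43), (48, 44), (49, 46)]
```

Request:
play_rows([
  {"x": 0.001, "y": 0, "z": 0, "twist": 0},
  {"x": 0, "y": 0, "z": 0, "twist": 0},
  {"x": -0.001, "y": 0, "z": 0, "twist": 0},
  {"x": -0.002, "y": 0, "z": 0, "twist": 0},
  {"x": -0.003, "y": 0, "z": 0, "twist": 0},
  {"x": -0.003, "y": 0, "z": 0, "twist": 0},
  {"x": -0.003, "y": 0, "z": 0, "twist": 0},
  {"x": -0.003, "y": 0, "z": 0, "twist": 0},
])

```text
time: 18.2
tool_pos: [622.9, -35.1, 111.1]
tcp_rot: [3.142, 0.0, -3.107]
contact_force: [-1.5, -0.3, -0.3]
grip_width: 23.8
finger_force: 30.0
```

```bash
python3 -c "
from h import *
rel(None);strip('m6',z=16,b0=40)"
```

```text
t 18.2 pos [622.9 -35.1 111.1] rot [ 3.142  0.    -3.107] j6 -1.78 F [-1.5 -0.3 -0.3] w 23.8 ff 30.0
[(29, 83), (30, 82), (31, 83), (32, 83), (33, 82), (34, 80), (35, 78), (36, 74), (37, 68), (38, 62), (39, 55), (40, 51), (41, 47), (42, 42), (43, 40), (44, 40), (45, 40), (46, 41), (47, 43), (48, 44), (49, 46), (50, 46), (51, 47), (52, 48), (53, 48)]
```

Request:
play_rows([
  {"x": 0.001, "y": 0, "z": 0, "twist": 0},
  {"x": 0, "y": 0, "z": 0, "twist": 0},
  {"x": -0.001, "y": 0, "z": 0, "twist": 0},
  {"x": -0.002, "y": 0, "z": 0, "twist": 0},
  {"x": -0.003, "y": 0, "z": 0, "twist": 0},
  {"x": -0.003, "y": 0, "z": 0, "twist": 0},
  {"x": -0.003, "y": 0, "z": 0, "twist": 0},
  {"x": -0.003, "y": 0, "z": 0, "twist": 0},
])

```text
time: 19.05
tool_pos: [625.9, -35.0, 111.1]
tcp_rot: [3.141, 0.0, -3.107]
contact_force: [-1.4, 0.6, -0.6]
grip_width: 23.9
finger_force: 30.0
```

```bash
python3 -c "
from h import *
rel(None);strip('m7',z=16,b0=42)"
```

```text
t 19.05 pos [625.9 -35.  111.1] rot [ 3.141  0.    -3.107] j6 -1.78 F [-1.4  0.6 -0.6] w 23.9 ff 30.0
[(31, 82), (32, 82), (33, 83), (34, 83), (35, 82), (36, 80), (37, 78), (38, 75), (39, 71), (40, 66), (41, 60), (42, 54), (43, 51), (44, 48), (45, 46), (46, 44), (47, 44), (48, 44), (49, 46), (50, 46), (51, 46), (52, 47), (53, 46), (54, 47), (55, 46)]
```

Request:
play_rows([
  {"x": 0, "y": 0, "z": 0, "twist": 0},
  {"x": -0.001, "y": 0, "z": 0, "twist": 0},
  {"x": -0.0015, "y": 0, "z": 0, "twist": 0},
  {"x": -0.002, "y": 0, "z": 0, "twist": 0},
  {"x": -0.0025, "y": 0, "z": 0, "twist": 0},
  {"x": -0.0025, "y": 0, "z": 0, "twist": 0},
  {"x": -0.0025, "y": 0, "z": 0, "twist": 0},
  {"x": -0.0025, "y": 0, "z": 0, "twist": 0},
])

```text
time: 19.9
tool_pos: [627.0, -34.9, 110.8]
tcp_rot: [3.141, -0.003, -3.107]
contact_force: [-5.6, 0.1, 1.1]
grip_width: 24.0
finger_force: 30.0
```

```bash
python3 -c "
from h import *
rel(None);strip('m8',z=16,b0=42)"
```

```text
t 19.9 pos [627.  -34.9 110.8] rot [ 3.141e+00 -3.000e-03 -3.107e+00] j6 -1.78 F [-5.6  0.1  1.1] w 24.0 ff 30.0
[(31, 82), (32, 82), (33, 82), (34, 82), (35, 81), (36, 80), (37, 78), (38, 76), (39, 73), (40, 68), (41, 64), (42, 59), (43, 55), (44, 51), (45, 49), (46, 47), (47, 46), (48, 46), (49, 47), (50, 47), (51, 48), (52, 48), (53, 48), (54, 48), (55, 47)]
```

Request:
play_rows([
  {"x": 0.004, "y": 0, "z": 0, "twist": 0},
  {"x": 0.004, "y": 0, "z": 0, "twist": 0},
  {"x": 0.002, "y": 0, "z": 0, "twist": 0},
  {"x": 0.001, "y": 0, "z": 0, "twist": 0},
  {"x": 0, "y": 0, "z": 0, "twist": 0},
  {"x": -0.0005, "y": 0, "z": 0, "twist": 0},
  {"x": -0.001, "y": 0, "z": 0, "twist": 0},
  {"x": -0.001, "y": 0, "z": 0, "twist": 0},
])

```text
time: 20.75
tool_pos: [627.2, -34.8, 110.4]
tcp_rot: [3.141, -0.006, -3.106]
contact_force: [-8.3, -1.0, 1.9]
grip_width: 23.6
finger_force: 30.0
```

```bash
python3 -c "
from h import *
rel(None);strip('m9',z=16,b0=42)"
```

```text
t 20.75 pos [627.2 -34.8 110.4] rot [ 3.141 -0.006 -3.106] j6 -1.78 F [-8.3 -1.   1.9] w 23.6 ff 30.0
[(31, 82), (32, 83), (33, 83), (34, 83), (35, 81), (36, 80), (37, 77), (38, 75), (39, 72), (40, 68), (41, 64), (42, 60), (43, 55), (44, 52), (45, 48), (46, 46), (47, 47), (48, 46), (49, 47), (50, 47), (51, 47), (52, 47), (53, 47), (54, 47), (55, 45)]
```

Request:
play_rows([
  {"x": 0.01, "y": 0, "z": 0, "twist": 0},
  {"x": 0.04, "y": 0, "z": 0, "twist": 0},
  {"x": 0.08, "y": 0, "z": 0, "twist": 0},
  {"x": 0.125, "y": 0, "z": 0, "twist": 0},
  {"x": 0.17, "y": 0, "z": 0, "twist": 0},
  {"x": 0.21, "y": 0, "z": 0, "twist": 0},
  {"x": 0.221, "y": 0, "z": 0, "twist": 0},
  {"x": 0.221, "y": 0, "z": 0, "twist": 0},
])

```text
time: 21.6
tool_pos: [408.3, -42.7, 111.7]
tcp_rot: [-3.141, 0.002, -3.107]
contact_force: [-0.3, 0.1, -0.8]
grip_width: 24.1
finger_force: 30.0
```

Request:
play_rows([
  {"x": 0, "y": -0.02, "z": 0, "twist": 0},
  {"x": 0, "y": -0.04, "z": 0.002, "twist": 0},
  {"x": 0, "y": -0.052, "z": 0.005, "twist": 0},
  {"x": 0, "y": -0.052, "z": 0.005, "twist": 0},
  {"x": 0, "y": -0.052, "z": 0.005, "twist": 0},
  {"x": -0.005, "y": -0.052, "z": 0.005, "twist": 0},
  {"x": -0.01, "y": -0.052, "z": 0.005, "twist": 0},
  {"x": -0.012, "y": -0.052, "z": 0.005, "twist": 0},
])

```text
time: 22.4
tool_pos: [423.2, -93.8, 106.3]
tcp_rot: [-3.141, 0.001, -3.106]
contact_force: [-0.8, -0.3, -1.3]
grip_width: 23.8
finger_force: 30.0
```

```bash
python3 -c "
from h import *
rel([456.5,-94,106]);strip('m10',z=16,b0=42)"
```

```text
t 22.4 pos [423.2 -93.8 106.3] rot [-3.141e+00  1.000e-03 -3.106e+00] j6 -2.0 F [-0.8 -0.3 -1.3] w 23.8 ff 30.0
shift [-0.0333 -0.0014  0.0003]
[(31, 85), (32, 86), (33, 85), (34, 85), (35, 84), (36, 82), (37, 80), (38, 79), (39, 75), (40, 71), (41, 67), (42, 62), (43, 57), (44, 54), (45, 50), (46, 47), (47, 47), (48, 47), (49, 48), (50, 49), (51, 49), (52, 49), (53, 49), (54, 49), (55, 48)]
```

Request:
play_rows([
  {"x": -0.005, "y": 0, "z": 0, "twist": 0},
  {"x": -0.01, "y": 0, "z": 0, "twist": 0},
  {"x": -0.015, "y": 0, "z": 0, "twist": 0},
  {"x": -0.02, "y": 0, "z": 0, "twist": 0},
  {"x": -0.025, "y": 0, "z": 0, "twist": 0},
  {"x": -0.029, "y": 0, "z": 0, "twist": 0},
  {"x": -0.032, "y": 0, "z": 0, "twist": 0},
  {"x": -0.032, "y": 0, "z": 0, "twist": 0},
])

```text
time: 23.25
tool_pos: [454.0, -92.7, 105.9]
tcp_rot: [3.141, -0.001, -3.106]
contact_force: [-3.4, 0.8, -0.3]
grip_width: 23.5
finger_force: 30.0
```

```bash
python3 -c "
from h import *
rel(None);d=snap('side','s9');s=snap('scene','sc9')
a=cv2.resize(cv2.imread('pics/s9.png')[160:320,160:300],None,fx=2.8,fy=2.8,interpolation=cv2.INTER_CUBIC)
b=cv2.resize(cv2.imread('pics/sc9.png')[110:270,140:260],None,fx=2.8,fy=2.8,interpolation=cv2.INTER_CUBIC)
cv2.imwrite('pics/c7.png',np.hstack([a,b]))
for P in [(455,-94,16),(455,-94,66)]:
  u,v=proj(d,P);print('side',(u-160)*2.8,(v-160)*2.8); u,v=proj(s,P);print('scene',392+(u-140)*2.8,(v-110)*2.8)"
```

```text
t 23.25 pos [454.  -92.7 105.9] rot [ 3.141e+00 -1.000e-03 -3.106e+00] j6 -1.97 F [-3.4  0.8 -0.3] w 23.5 ff 30.0
side 188.645032890985 264.8884250376089
scene 612.4961625218125 176.36298357320135
side 186.53707201266502 231.27399945019133
scene 609.5529274752644 143.0656732501088
```

View pics/c7.png

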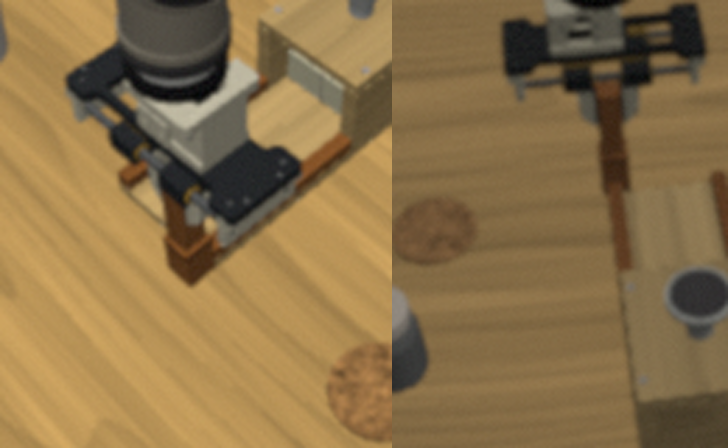

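Request:
play_rows([
  {"x": 0.01, "y": 0, "z": -0.01, "twist": 0},
  {"x": 0.01, "y": -0.01, "z": -0.05, "twist": 0},
  {"x": 0, "y": -0.05, "z": -0.05, "twist": 0},
  {"x": -0.01, "y": -0.09, "z": -0.05, "twist": 0},
  {"x": -0.02, "y": -0.13, "z": -0.05, "twist": 0},
  {"x": -0.03, "y": -0.165, "z": -0.05, "twist": 0},
  {"x": -0.034, "y": -0.19, "z": -0.05, "twist": 0},
  {"x": -0.034, "y": -0.19, "z": -0.05, "twist": 0},
])

```text
time: 24.15
tool_pos: [496.3, -285.7, 156.1]
tcp_rot: [-3.138, 0.004, -3.11]
contact_force: [0.1, 0.9, -1.4]
grip_width: 24.1
finger_force: 30.0
```

Request:
play_rows([
  {"x": 0, "y": 0, "z": 0, "twist": 0},
  {"x": 0, "y": 0, "z": 0, "twist": 0},
  {"x": 0, "y": 0, "z": 0.02, "twist": 0},
  {"x": 0, "y": 0, "z": 0.036, "twist": 0},
  {"x": 0, "y": 0, "z": 0.042, "twist": 0},
  {"x": 0, "y": 0, "z": 0.046, "twist": 0},
  {"x": 0, "y": 0, "z": 0.048, "twist": 0},
  {"x": 0, "y": 0, "z": 0.048, "twist": 0},
])

```text
time: 24.95
tool_pos: [495.1, -281.6, 108.5]
tcp_rot: [-3.141, 0.001, -3.106]
contact_force: [-0.3, 0.3, -1.0]
grip_width: 23.3
finger_force: 30.0
```

```bash
python3 -c "
from h import *
rel([495,-282,101])
d=snap('side','s10');im=d['pixels'].astype(int)
# dark reddish wood below the gripper: lowest extent and left/right edges by row
for v in range(262,312,3):
    r=im[v,262:330]; m=np.where((r[:,0]<125)&(r[:,0]-r[:,2]>35)&(r[:,1]<r[:,0]*.62))[0]+262
    print(v,len(m),(m.min(),m.max()) if len(m) else '')
E=[(x,y,5) for x in(480,510) for y in(-297,-267)]; print([proj(d,p).round(0).tolist() for p in E])"
```

```text
t 24.95 pos [ 495.1 -281.6  108.5] rot [-3.141e+00  1.000e-03 -3.106e+00] j6 -2.26 F [-0.3  0.3 -1. ] w 23.3 ff 30.0
shift [ 0.0001 -0.0003  0.0075]
262 0 
265 0 
268 0 
271 0 
274 2 (np.int64(292), np.int64(293))
277 3 (np.int64(294), np.int64(299))
280 3 (np.int64(293), np.int64(295))
283 3 (np.int64(293), np.int64(296))
286 6 (np.int64(291), np.int64(304))
289 6 (np.int64(289), np.int64(304))
292 5 (np.int64(292), np.int64(302))
295 5 (np.int64(291), np.int64(300))
298 2 (np.int64(297), np.int64(300))
301 1 (np.int64(298), np.int64(298))
304 0 
307 0 
310 0 
[[295.0, 307.0], [285.0, 298.0], [304.0, 298.0], [294.0, 290.0]]
```

Descend gently until it presses lightly on the coaster.

Request:
play_rows([
  {"x": 0, "y": 0, "z": 0.002, "twist": 0},
  {"x": 0, "y": 0, "z": 0.004, "twist": 0},
  {"x": 0, "y": 0, "z": 0.005, "twist": 0},
  {"x": 0, "y": 0, "z": 0.006, "twist": 0},
  {"x": 0, "y": 0, "z": 0.007, "twist": 0},
  {"x": 0, "y": 0, "z": 0.0075, "twist": 0},
  {"x": 0, "y": 0, "z": 0.0075, "twist": 0},
  {"x": 0, "y": 0, "z": 0.0075, "twist": 0},
])

```text
time: 25.8
tool_pos: [495.0, -281.8, 102.1]
tcp_rot: [-3.141, 0.001, -3.107]
contact_force: [-2.2, 1.5, 10.3]
grip_width: 23.6
finger_force: 30.0
```

Request:
play_rows([
  {"x": 0, "y": 0, "z": -0.0005, "twist": 0},
  {"x": 0, "y": 0, "z": -0.0005, "twist": 0},
  {"x": 0, "y": 0, "z": -0.0005, "twist": 0},
  {"x": 0, "y": 0, "z": -0.0005, "twist": 0},
  {"x": 0, "y": 0, "z": -0.0005, "twist": 0},
  {"x": 0, "y": 0, "z": -0.0005, "twist": 0},
  {"x": 0, "y": 0, "z": -0.0005, "twist": 0},
  {"x": 0, "y": 0, "z": -0.0005, "twist": 0},
], jaw=0)

```text
time: 26.6
tool_pos: [494.8, -281.7, 101.0]
tcp_rot: [3.141, -0.0, -3.107]
contact_force: [0.2, -0.3, -0.1]
grip_width: 83.9
finger_force: 0.0
```

Request:
play_rows([
  {"x": 0, "y": 0, "z": 0, "twist": 0},
  {"x": 0, "y": 0, "z": 0, "twist": 0},
  {"x": 0, "y": 0, "z": -0.01, "twist": 0},
  {"x": 0, "y": 0, "z": -0.03, "twist": 0},
  {"x": 0, "y": 0, "z": -0.06, "twist": 0},
  {"x": 0, "y": 0, "z": -0.1, "twist": 0},
  {"x": 0, "y": 0, "z": -0.14, "twist": 0},
  {"x": 0, "y": 0, "z": -0.14, "twist": 0},
])

```text
time: 27.4
tool_pos: [497.0, -283.3, 248.1]
tcp_rot: [-3.134, 0.009, -3.106]
contact_force: [0.5, 0.0, 0.6]
grip_width: 91.6
finger_force: 0.0
```

Request:
play_rows([
  {"x": 0.04, "y": 0, "z": 0, "twist": 0},
  {"x": 0.08, "y": 0, "z": 0, "twist": 0},
  {"x": 0.1, "y": 0, "z": 0, "twist": 0},
  {"x": 0.1, "y": 0, "z": 0, "twist": 0},
  {"x": 0.1, "y": 0, "z": 0, "twist": 0},
  {"x": 0.1, "y": 0, "z": 0, "twist": 0},
  {"x": 0.1, "y": 0, "z": 0, "twist": 0},
  {"x": 0.1, "y": 0, "z": 0, "twist": 0},
])

```text
time: 28.2
tool_pos: [395.5, -285.1, 240.8]
tcp_rot: [3.141, -0.0, -3.106]
contact_force: [-0.2, 0.0, -0.5]
grip_width: 91.8
finger_force: 0.0
```

```bash
python3 -c "
from h import *
rel(None); strip('m11',z=16,b0=42)
s=snap('scene','sc11');p=pickle.load(open('scene0.pkl','rb'))
d=pickle.load(open('m11.pkl','rb'));q=pickle.load(open('side0.pkl','rb'))
def seg(im,box):
    x0,y0,x1,y1=box; r=im[y0:y1,x0:x1].astype(int); m=(r[:,:,0]<118)&(r[:,:,1]<r[:,:,0]*.62)&(r[:,:,0]-r[:,:,2]>25)
    ys,xs=np.where(m); return len(xs),xs.min()+x0,xs.max()+x0,ys.min()+y0,ys.max()+y0,(xs.mean()+x0).round(1),(ys.mean()+y0).round(1)
for a in (p,s): print('scene',seg(a['pixels'],(138,148,172,202)))
for a in (q,d): print('side',seg(a['pixels'],(275,255,318,308)))"
```

```text
t 28.2 pos [ 395.5 -285.1  240.8] rot [ 3.141 -0.    -3.106] j6 -2.39 F [-0.2  0.  -0.5] w 91.8 ff 0.0
[(31, 15), (32, 15), (33, 14), (34, 14), (35, 14), (36, 14), (37, 14), (38, 14), (39, 14), (40, 15), (41, 14), (42, 14), (43, 13), (44, 14), (45, 13), (46, 15), (47, 15), (48, 15), (49, 14), (50, 14), (51, 14), (52, 14), (53, 14), (54, 14), (55, 13)]
scene (69, np.int64(147), np.int64(160), np.int64(160), np.int64(192), np.float64(154.1), np.float64(179.8))
scene (65, np.int64(145), np.int64(158), np.int64(161), np.int64(194), np.float64(151.5), np.float64(178.5))
side (285, np.int64(285), np.int64(303), np.int64(263), np.int64(303), np.float64(294.3), np.float64(285.7))
side (26, np.int64(289), np.int64(305), np.int64(289), np.int64(300), np.float64(298.1), np.float64(295.3))
```

```bash
python3 -c "
from plant import bot
print(bot.close_job())"
```

```text
the job is handed in; nothing more can be done
None
```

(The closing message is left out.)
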